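Pack the wiring-lesson outlet kit

TASK

Pack the outlet kit for the wiring lesson: stand the four loose grey socket outlets, sockets up, in the white pockets on the wooden carrying board, each flat on the floor of the pocket made for it (single outlet in the square pocket, double in the middle-length one, triple in the longest, round one in the round pocket). The two light switches look much like the outlets but do not belong in the kit: leave them where they lie.

Things in the scene. Friction and masses are not known exactly. Their poses are not given: they have to be found in the camera images.
- outlet_single: loose single outlet: one round socket face (white ring, dark centre with two small pin holes) on top of a square block 42 x 42 mm. Light grey plastic, 46 mm tall with a flat top; origin: centre of the underside, z up.
- outlet_double: loose double outlet: two round socket faces in a row on a block 78 mm long (its x) and 42 mm wide (its y). Light grey plastic, 46 mm tall with a flat top; origin: centre of the underside, z up.
- outlet_triple: loose triple outlet: three round socket faces in a row on a block 114 mm long (its x) and 42 mm wide (its y). Light grey plastic, 46 mm tall with a flat top; origin: centre of the underside, z up.
- outlet_round: loose round outlet: one round socket face on an upright round block 44 mm in diameter. Light grey plastic, 46 mm tall with a flat top; origin: centre of the underside, z up.
- switch_single: loose light switch, the look-alike of the single outlet: square block 42 x 42 mm, 46 mm tall, but with a white rectangular rocker on top (to 51 mm) in place of a socket face. Does not belong in the kit. Origin: centre of the underside.
- switch_double: loose double light switch, the look-alike of the double outlet: block 78 mm long (its x), 42 mm wide (its y), 46 mm tall, but with two white rectangular rockers on top (to 51 mm). Does not belong in the kit. Origin: centre of the underside.
- pocket_single: the square white pocket, 62 x 62 mm inside, fixed on a flat brown board (320 x 158 x 12 mm) in a row of four pockets, centres 76 mm apart, order changing, long sides adjacent. Floor 4 mm thick, walls 3 mm; rim 14 mm above its underside (26 mm above the table). Origin: centre of its underside, 12 mm above the table; a seated outlet's origin lies 4 mm above it.
- pocket_double: the middle-length white pocket, 98 mm (its x) by 62 mm (its y) inside, fixed on a flat brown board (320 x 158 x 12 mm) in a row of four pockets, centres 76 mm apart, order changing, long sides adjacent. Floor 4 mm thick, walls 3 mm; rim 14 mm above its underside (26 mm above the table). Origin: centre of its underside, 12 mm above the table; a seated outlet's origin lies 4 mm above it.
- pocket_triple: the longest white pocket, 134 mm (its x) by 62 mm (its y) inside, fixed on a flat brown board (320 x 158 x 12 mm) in a row of four pockets, centres 76 mm apart, order changing, long sides adjacent. Floor 4 mm thick, walls 3 mm; rim 14 mm above its underside (26 mm above the table). Origin: centre of its underside, 12 mm above the table; a seated outlet's origin lies 4 mm above it.
- pocket_round: the round white pocket, 64 mm in diameter inside, fixed on a flat brown board (320 x 158 x 12 mm) in a row of four pockets, centres 76 mm apart, order changing, long sides adjacent. Floor 4 mm thick, walls 3 mm; rim 14 mm above its underside (26 mm above the table). Origin: centre of its underside, 12 mm above the table; a seated outlet's origin lies 4 mm above it.
Mind the look-alikes: they are no part of the job. Leave any yellow look-alike of the outlet_double alone.

How it is judged:
By the outcome, as a careful person would: the job done as asked, in the order asked, and still so for the second after the job is handed in, with the robot touching nothing.
It also fails if it takes over 106 s, if anything falls off the work surface, if the arm or the gripper's body presses on something with over 40 N, if the wrist force passes 120 N, or if a joint passes its speed limit or range.

ROBOT

A 7-joint arm with a two-finger parallel gripper is mounted at the origin on the work surface. World frame = base frame: x ahead of the robot, y to its left, z up, the work surface at z = 0. Lengths are in m, angles in rad, forces in N, time in s.
With the tool pointing down it reaches from about 0.4 to 0.9 m from the base axis. Payload 5.5 kg.
Tool frame: the origin (TCP) lies on the centre line of the jaws, within the pads' length; the fingertips stand 11 mm ahead of it and the grasp point (between the pads) lies 8 mm behind it; z points along the fingers, y is the line along which they close (so a half turn about z gives the same grasp; the last joint's range is limited). The gripper opens to 92 mm and grips with 3 to 60 N. Pads are 19 mm wide; open, the fingers measure 130 mm over their backs; the gripper's body (75 mm by 190 mm) begins 47 mm behind the grasp point.
Start: joints at [-0.964, 0.501, -0.427, 1.55, 0.221, 1.138, -0.21], TCP at [0.219, 0.612, 0.238] pointing down, gripper open.
Joint ranges: [-2.88, 2.88], [-0.31, 2.03], [-1.54, 1.56], [0.2, 2.42], [-1.41, 4.55], [0.19, 2.02], [-2.57, 2.57]. Speed limits (rad/s): [2.57, 2.57, 3.14, 3.14, 3.14, 3.14, 3.14].

INTERFACE

Orientations are given as a unit quaternion [w, x, y, z].
In Python, from bench import get_state, get_image, get_calibration, sign_off gives the robot as it stands. The module is installed in compiled form; this text tells all that it offers.
- The arm moves only by the shell command python3 -m pendant 'ROWS'. ROWS is JSON, a list of rows, each a list of 3 entries, a list of its own where there are three numbers: the finger opening in cm, from 0 to 9.18, then the shift along the world's x, y, z in cm, then the turn about the world's z in rad. A call has 1 to 20 rows; each row is the pose to reach, as a shift and turn from the pose commanded when the call began; what a row does not reach only later rows make up. A row lasts 1/8 s, in which the tool goes at most 62.5 mm and 10.7 degrees, less where a joint would pass 70% of its speed; a pose out of reach is approached as far as the arm can. A call with a gripper value outside its range is refused whole. The fingers move at their own pace and stop on an object; the grip force is fixed at half the most. Time passes only in rows, so rows that repeat a pose let the fingers close. It gives the time, the measured TCP pose, the force, the opening and the grip force at its end, in the units of the state.
- get_state(): the state, without advancing time (a new reading comes with each control period).
- get_image(name): name is "scene" or "top"; returns the picture (400x640x3 uint8, red, green, blue); there is no depth.
- get_calibration(name): a dict with "fov_y" (degrees; the focal length in pixels is half the picture's height over the tangent of half this angle, whatever the lens; pixels are square), "cx", "cy" (the principal point, pixels), "distortion" ([k1, k2, p1, p2, k3] as OpenCV has them; the pictures are not rectified), "world_to_cam" (4x4, takes a point from world to camera coordinates). Camera axes: x right, y up, looking along -z (the intrinsics and any distortion apply to the point x, -y, -z); pixel columns grow to the right and rows downward; lengths in m; the calibration is good to about 2 mm. A picture is of the moment at which its call begins. get_calibration takes no time and is no camera call.
- sign_off(): hands the job in; it is judged then, once.
The state is a dict: "clock": time; "q": joint angles; "joint_vel": joint speeds; "joint_efforts": joint torques, N m; "tool_pos": TCP position; "orientation": TCP orientation; "ft_force": force on the tool from outside, world axes, zero at the start; "ft_torque": the same for the moment, N m; "gripper_width": finger opening in m; "grasp_force": force on a finger pad.
Only numpy, scipy, OpenCV 4.12 (cv2) and the standard library are available. Lean on these libraries where they do the work, as an engineer would, in place of code of your own. Each camera call takes 0.05 s, during which the arm holds its last target. There are 200 camera calls.

## Working session

There is one attempt and no reset: what is moved stays moved. The work goes in short steps, Python scripts to look and compute and a shell command to move; the robot and the scene stay as the last step left them, time stands still between calls to the robot, and variables do not carry over. Pictures are saved under pics/ and viewed, at most 14 in all, crops included, and the job is handed in when it is done.

```bash
mkdir -p pics; python3 - <<'E'
from bench import *
import cv2,json
for n in("scene","top"):
    cv2.imwrite(f"pics/{n}0.png",get_image(n)[:,:,::-1]); print(n,get_calibration(n))
print(get_state())
E
```

```text
scene {'fov_y': 48.24446094491596, 'cx': 326.1033237830626, 'cy': 197.88419882891603, 'distortion': array([-0.09427065,  0.        ,  0.        ,  0.        ,  0.        ]), 'world_to_cam': array([[-8.44946034e-01,  5.34850431e-01, -1.10309736e-03,
         4.65770132e-01],
       [-3.01943749e-01, -4.75300328e-01,  8.26389479e-01,
         1.35957405e-01],
       [ 4.41470466e-01,  6.98587585e-01,  5.63097871e-01,
        -1.29263435e+00],
       [ 0.00000000e+00,  0.00000000e+00,  0.00000000e+00,
         1.00000000e+00]])}
top {'fov_y': 45.312675214994115, 'cx': 322.80856248033786, 'cy': 194.9681121941804, 'distortion': array([-0.04421128,  0.        ,  0.        ,  0.        ,  0.        ]), 'world_to_cam': array([[-0.0026892 , -0.99999168, -0.00306841,  0.00436816],
       [ 0.99308093, -0.00303082,  0.11739283, -0.54894772],
       [-0.11740115, -0.00273149,  0.99308082, -1.37662146],
       [ 0.        ,  0.        ,  0.        ,  1.        ]])}
{'clock': 0.1, 'q': array([-0.96382284,  0.50176982, -0.42680323,  1.55134681,  0.22082678,
        1.13830028, -0.21030841]), 'joint_vel': array([ 8.34277177e-04, -2.38964175e-03, -1.28268261e-03, -3.81330391e-03,
        1.24654501e-04, -9.69478159e-04,  3.23574561e-05]), 'joint_efforts': array([-1.19028395e-02, -5.67860985e+01, -5.83869293e+00, -2.79922575e+01,
       -6.90069096e-02,  2.40247382e-02,  2.84100543e-05]), 'tool_pos': array([0.21891739, 0.61137287, 0.23677125]), 'orientation': array([-1.70280374e-04,  1.71018031e-01,  9.85267504e-01, -8.66174056e-04]), 'ft_force': array([-0.53533192, -0.15835241, -0.28634067]), 'ft_torque': array([ 0.03109866,  0.01841342, -0.05827143]), 'grasp_force': 0.0, 'gripper_width': 0.09179379011480693}
```

View pics/top0.png

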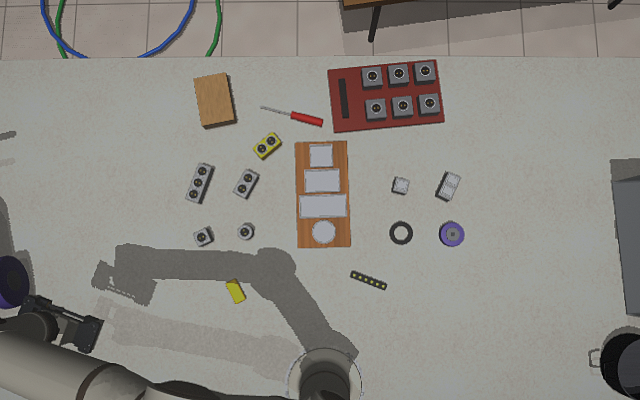

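View pics/scene0.png

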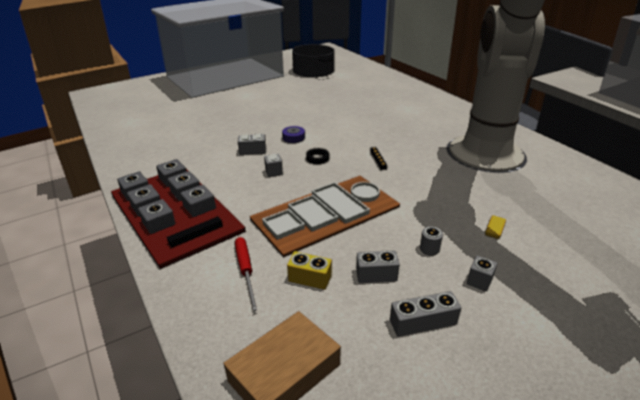

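The top view has the outlets on the left: triple at (200,183), double (246,184), single (204,237) and round (246,231). These could be mistaken for them:
- the yellow double (267,145)
- six singles on the red board (372–430, 70–108)
- the single switch (400,186) and double switch (448,186)

The pockets are at (321,155) square, (321,181) middle, (323,206) long and (323,231) round. Next is a close crop to check these.

```bash
cat > h.py <<'E'
import numpy as np,cv2
from bench import *
def cal(n):
    c=get_calibration(n); f=200/np.tan(np.radians(c["fov_y"]/2))
    return np.array([[f,0,c["cx"]],[0,f,c["cy"]],[0,0,1]]),c["distortion"],c["world_to_cam"]
def world(n,uv,z):
    K,d,T=cal(n); uv=np.asarray(uv,float).reshape(-1,1,2)
    p=cv2.undistortPoints(uv,K,d).reshape(-1,2)
    r=np.c_[p[:,0],-p[:,1],-np.ones(len(p))]@T[:3,:3]
    o=-T[:3,:3].T@T[:3,3]
    return o+r*((z-o[2])/r[:,2])[:,None]
E
python3 - <<'E'
from h import *
im=get_image("top")[:,:,::-1]; cv2.imwrite("pics/t.png",im)
c=cv2.resize(im[130:250,180:360],None,fx=4,fy=4,interpolation=cv2.INTER_CUBIC); cv2.imwrite("pics/crop.png",c)
hsv=cv2.cvtColor(im,cv2.COLOR_BGR2HSV)
g=hsv[:,:,2]
print(g[180:190,240:256]); print(hsv[206,323],hsv[192,230],hsv[206,297])
E
```

```text
[[141 141 137 147 105  48  48  50  50  55  46  95 146 137 109  72]
 [139 139 140 160 152  96  45  43  42  49  63 114 142 139  92  51]
 [140 144 146 146 159 148 137 119 128 141 136 136 150 117  63  47]
 [160 156 147 162 152 154 157 146 147 161 161 160 140  84  46  44]
 [135 118 102 128 123 136 141 141 134 141 150 153 112  58  47  63]
 [ 57  43  43  52  66 112 135 142 148 150 156 132  75  48  55 113]
 [ 54  56  50  52  45  64 134 154 150 155 154 100  52  47  88 144]
 [112  90  54  53  49  43 134 152 147 158 125  70  47  52 123 154]
 [104  80  59  64  57  39 116 130 146 148  94  50  46  87 144 160]
 [ 53  52  80 136 104  39 117 147 154 121  67  47  51 121 158 164]]
[113  12 169] [ 22  18 160] [ 13 156 131]
```

View pics/crop.png

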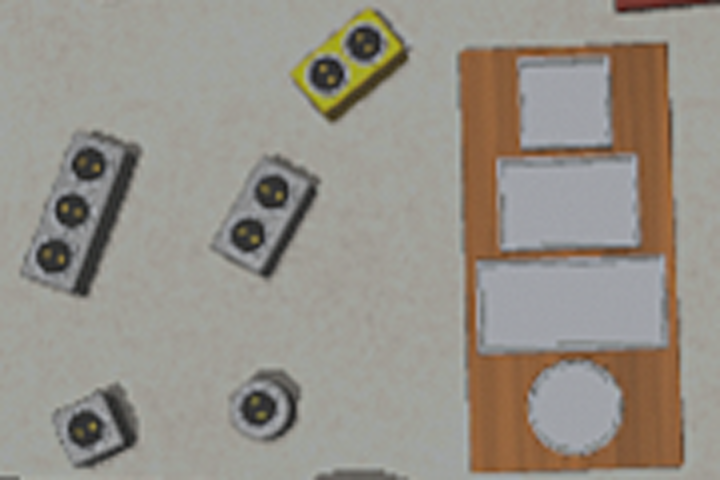

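The crop confirms the choice: grey triple, double, single and round, with sockets up. The yellow double at the top and the switches elsewhere stay put. Now I'll measure them.

```bash
python3 - <<'E'
from h import *
im=cv2.imread("pics/t.png"); x0,y0=180,130
c=cv2.resize(im[130:250,180:360],None,fx=4,fy=4,interpolation=cv2.INTER_CUBIC)
px=lambda p:(np.asarray(p,float)+.5)/4-.5+[x0,y0]
g=cv2.cvtColor(c,cv2.COLOR_BGR2GRAY)
m=cv2.morphologyEx((g<85).astype(np.uint8),cv2.MORPH_CLOSE,np.ones((7,7)))
for k in cv2.findContours(m,cv2.RETR_EXTERNAL,cv2.CHAIN_APPROX_NONE)[0]:
    (u,v),r=cv2.minEnclosingCircle(k);a=cv2.contourArea(k)
    if 300<a<1800 and a/(np.pi*r*r)>.6 and u<420:
        print("sock",round(u),round(v),round(r,1),world("top",px([u,v]),.046)[0].round(4))
h=cv2.cvtColor(c,cv2.COLOR_BGR2HSV)
w=((h[:,:,0]>95)&(h[:,:,0]<130)&(h[:,:,2]>140)).astype(np.uint8); w=cv2.morphologyEx(w,cv2.MORPH_OPEN,np.ones((5,5)))
for k in cv2.findContours(w,cv2.RETR_EXTERNAL,cv2.CHAIN_APPROX_NONE)[0]:
    if cv2.contourArea(k)<1000: continue
    b=world("top",px(cv2.boxPoints(cv2.minAreaRect(k))),.018)
    e=b[1]-b[0];f=b[2]-b[1]
    print("rect",b.mean(0).round(4),np.hypot(*e[:2]).round(4),np.degrees(np.arctan2(e[1],e[0])).round(1),np.hypot(*f[:2]).round(4))
# single corner angles
b=world("top",px([[52,408],[85,467],[132,445],[108,385]]),.046);print(b.round(4))
for i in range(4):
    e=b[(i+1)%4]-b[i];print(np.degrees(np.arctan2(e[1],e[0])).round(1),np.hypot(*e[:2]).round(4))
K=cv2.resize(c[370:480,30:310],None,fx=2.8,fy=2.8,interpolation=cv2.INTER_CUBIC);cv2.imwrite("pics/s.png",K)
E
```

```text
sock 86 429 18.3 [0.4263 0.3555 0.046 ]
sock 258 408 17.5 [0.4416 0.2303 0.046 ]
sock 54 256 17.5 [0.5522 0.3821 0.046 ]
sock 248 235 17.3 [0.5678 0.2399 0.046 ]
sock 72 210 17.2 [0.5864 0.3701 0.046 ]
sock 272 192 17.2 [0.5992 0.2229 0.046 ]
sock 88 164 17.1 [0.6201 0.3585 0.046 ]
sock 327 74 17.0 [0.687  0.1838 0.046 ]
sock 364 43 17.1 [0.7104 0.1566 0.046 ]
rect [0.4428 0.0018 0.018 ] 0.0657 -90.2 0.0647
rect [0.5195 0.0038 0.018 ] 0.1375 -88.5 0.0658
rect [0.5945 0.0065 0.018 ] 0.1028 -88.3 0.0665
rect [0.669  0.0083 0.018 ] 0.0656 -89.2 0.062
[[0.4415 0.3804 0.046 ]
 [0.399  0.3552 0.046 ]
 [0.4148 0.3215 0.046 ]
 [0.4581 0.3399 0.046 ]]
-149.4 0.0494
-64.9 0.0373
23.1 0.0471
112.3 0.0437
```

View pics/s.png

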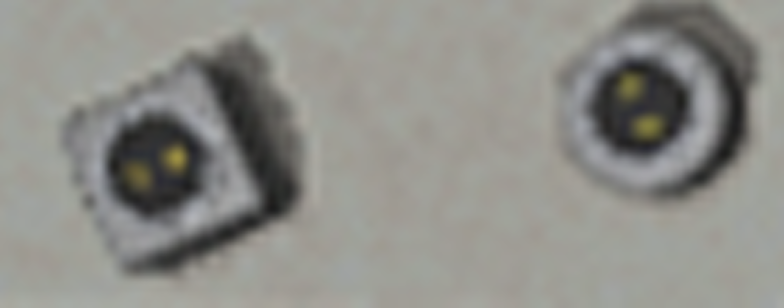

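Single measured at (0.428,0.354) with edges at 23° or 113°. Double is at (0.5835,0.231), axis −28°. Triple is at (0.586,0.370), axis −19°. Round is at (0.4416,0.230). The row angle is about 1.6°, and the sizes and pitches match the description. The jaws close along 70.3° now, so first I'll hover over the single with a turn of +0.745.

```bash
python3 -m pendant '[[9.18,[20.9,-25.8,-11.8],0.745],[9.18,[20.9,-25.8,-11.8],0.745],[9.18,[20.9,-25.8,-11.8],0.745],[9.18,[20.9,-25.8,-11.8],0.745],[9.18,[20.9,-25.8,-11.8],0.745],[9.18,[20.9,-25.8,-11.8],0.745],[9.18,[20.9,-25.8,-11.8],0.745],[9.18,[20.9,-25.8,-11.8],0.745],[9.18,[20.9,-25.8,-11.8],0.745]]'
python3 - <<'E'
from h import *
print(get_state()["q"].round(2))
cv2.imwrite("pics/hov.png",cv2.resize(get_image("scene")[180:340,320:560,::-1],None,fx=3,fy=3))
E
```

```text
clock: 1.27
tool_pos: [0.427, 0.3558, 0.1203]
orientation: [0.0, -0.201, 0.98, 0.001]
ft_force: [-0.2, -0.1, 0.1]
gripper_width: 0.0918
grasp_force: 0.0
[-0.35  0.5  -0.5   1.89  0.31  0.84  0.97]
```

View pics/hov.png

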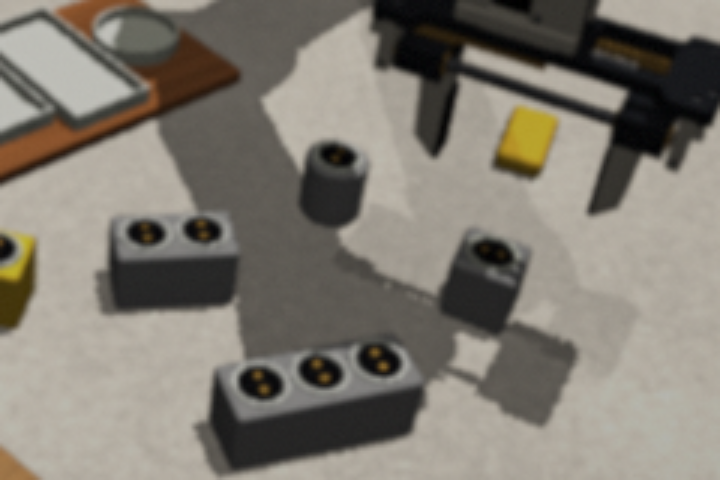

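The gripper straddles the single; finger tips are at crop (437,150) and (600,210), the socket at (493,250). Next is a two-view check of the single and of the tips.

```bash
python3 - <<'E'
from h import *
P=lambda u,v,z:print(world("scene",[[320+(u-1)/3,180+(v-1)/3]],z)[0].round(3))
P(493,251,.046);P(336,154,.046);P(437,155,.109);P(597,213,.109)
P(147,232,.046);P(203,230,.046);P(321,371,.046)
E
```

```text
[0.424 0.356 0.046]
[0.44  0.23  0.046]
[0.451 0.318 0.109]
[0.411 0.408 0.109]
[0.597 0.223 0.046]
[0.566 0.241 0.046]
[0.584 0.371 0.046]
```

Both views agree to 2 mm. I'll descend and grip.

```bash
python3 -m pendant '[[9.18,[0,0,-4],0],[9.18,[0,0,-7],0],[9.18,[0,0,-9],0],[9.18,[0,0,-9],0],[4,[0,0,-9],0],[3,[0,0,-9],0],[3,[0,0,-9],0],[3,[0,0,-9],0],[3,[0,0,-9],0],[3,[0,0,-9],0],[3,[0,0,-9],0],[3,[0,0,-9],0]]'
```

```text
clock: 2.82
tool_pos: [0.4281, 0.354, 0.0298]
orientation: [0.0, -0.199, 0.98, 0.0]
ft_force: [0.4, 0.6, 2.0]
gripper_width: 0.0416
grasp_force: 29.7
```

```bash
python3 -m pendant '[[3,[0,0,6],0],[3,[0,0,11],0],[3,[24.1,-34.6,11],-0.374],[3,[24.1,-34.6,11],-0.374],[3,[24.1,-34.6,11],-0.374],[3,[24.1,-34.6,11],-0.374],[3,[24.1,-34.6,11],-0.374],[3,[24.1,-34.6,11],-0.374],[3,[24.1,-34.6,11],-0.374],[3,[24.1,-34.6,11],-0.374],[3,[24.1,-34.6,11],-0.374],[3,[24.1,-34.6,11],-0.374],[3,[24.1,-34.6,11],-0.374]]'
python3 - <<'E'
from h import *
print(get_state()["q"].round(2))
cv2.imwrite("pics/p1.png",cv2.resize(get_image("scene")[120:280,220:440,::-1],None,fx=3,fy=3))
E
```

```text
clock: 4.45
tool_pos: [0.6686, 0.0097, 0.1399]
orientation: [-0.0, -0.015, 1.0, 0.0]
ft_force: [0.2, -0.1, 0.4]
gripper_width: 0.042
grasp_force: 29.7
[ 0.17  0.62 -0.33  1.58  0.23  0.98  1.38]
```

View pics/p1.png

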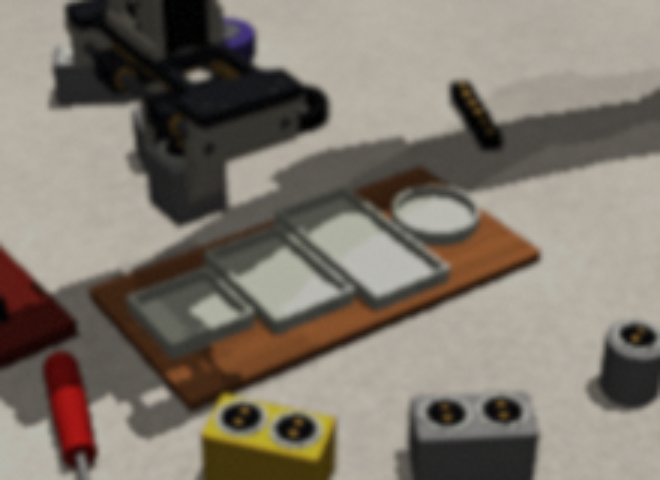

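The single hangs upright, with its lowest corner at crop (185,222), above the square pocket at (190,310). I'll lower it, release and retreat.

```bash
python3 -m pendant '[[3,[0,0,-5],0],[3,[0,0,-8],0],[3,[0,0,-9],0],[3,[0,0,-9.3],0],[3,[0,0,-9.3],0],[6.2,[0,0,-9.3],0],[6.2,[0,0,-9.3],0],[6.2,[0,0,-9.3],0],[6.2,[0,0,-9.3],0],[6.2,[0,0,-6],0],[9.18,[0,0,0],0],[9.18,[0,0,0],0]]'
python3 - <<'E'
from h import *
cv2.imwrite("pics/p2.png",cv2.resize(get_image("scene")[120:280,220:440,::-1],None,fx=3,fy=3))
E
```

```text
clock: 6.0
tool_pos: [0.6733, 0.0085, 0.1458]
orientation: [0.005, -0.014, 1.0, 0.0]
ft_force: [-0.2, -0.3, 0.1]
gripper_width: 0.0774
grasp_force: 0.0
```

View pics/p2.png

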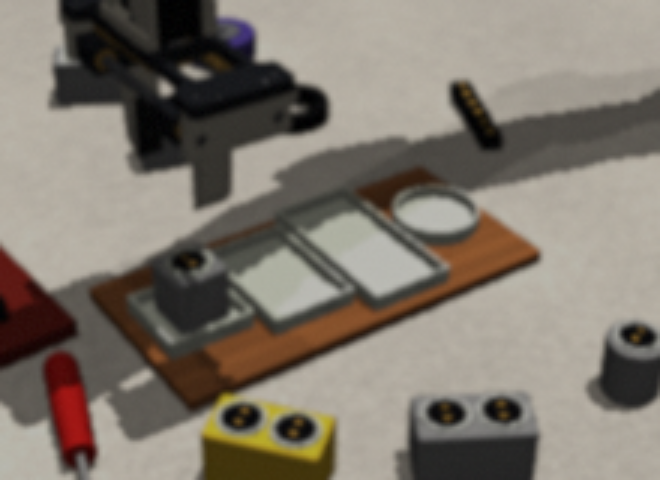

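The single is seated flat in the square pocket, top at (190,262). Next is the double.

```bash
python3 -m pendant '[[9.18,[-8.5,22.3,-1],-0.527],[9.18,[-8.5,22.3,-1],-0.527],[9.18,[-8.5,22.3,-1],-0.527],[9.18,[-8.5,22.3,-1],-0.527],[9.18,[-8.5,22.3,-1],-0.527],[9.18,[-8.5,22.3,-1],-0.527],[9.18,[-8.5,22.3,-6],-0.527],[9.18,[-8.5,22.3,-9],-0.527],[9.18,[-8.5,22.3,-11],-0.527],[9.18,[-8.5,22.3,-11],-0.527],[3,[-8.5,22.3,-11],-0.527],[3,[-8.5,22.3,-11],-0.527],[3,[-8.5,22.3,-11],-0.527],[3,[-8.5,22.3,-11],-0.527],[3,[-8.5,22.3,-11],-0.527],[3,[-8.5,22.3,-11],-0.527],[3,[-8.5,22.3,-11],-0.527],[3,[-8.5,22.3,-11],-0.527]]'
```

```text
clock: 8.3
tool_pos: [0.5841, 0.231, 0.0298]
orientation: [-0.0, 0.247, 0.969, 0.0]
ft_force: [-0.5, -0.3, 1.5]
gripper_width: 0.0418
grasp_force: 30.0
```

```bash
python3 -m pendant '[[3,[0,0,6],0],[3,[0,0,11],0],[3,[1.0,-22.4,11],-1.045],[3,[1.0,-22.4,11],-1.045],[3,[1.0,-22.4,11],-1.045],[3,[1.0,-22.4,11],-1.045],[3,[1.0,-22.4,11],-1.045],[3,[1.0,-22.4,11],-1.045],[3,[1.0,-22.4,11],-1.045],[3,[1.0,-22.4,11],-1.045],[3,[1.0,-22.4,11],-1.045],[3,[1.0,-22.4,11],-1.045]]'
python3 - <<'E'
from h import *
print(get_state()["q"].round(2))
cv2.imwrite("pics/p3.png",cv2.resize(get_image("scene")[120:280,220:440,::-1],None,fx=3,fy=3))
E
```

```text
clock: 9.8
tool_pos: [0.594, 0.007, 0.1397]
orientation: [-0.0, 0.698, 0.716, -0.0]
ft_force: [-0.0, -0.4, -0.6]
gripper_width: 0.042
grasp_force: 30.0
[-0.07  0.48  0.02  1.79 -0.01  0.87 -0.02]
```

View pics/p3.png

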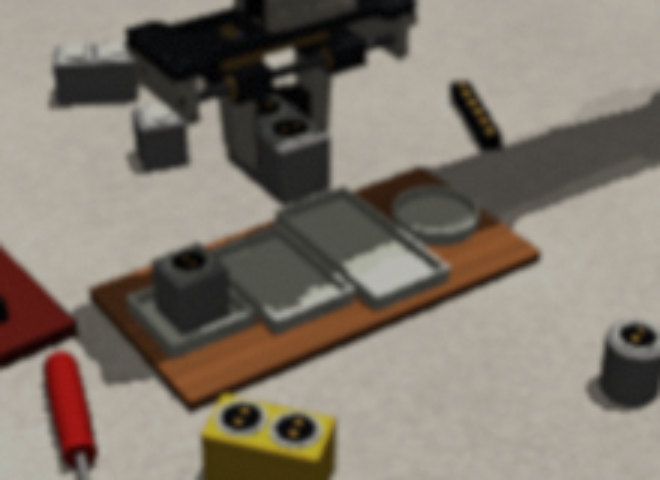

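The double hangs upright at (290,150) and is aligned with the middle pocket below it. I'll lower it, open the jaws narrowly so they clear the single, and retreat.

```bash
python3 -m pendant '[[3,[0,0,-5],0],[3,[0,0,-8],0],[3,[0,0,-9],0],[3,[0,0,-9.3],0],[3,[0,0,-9.3],0],[5.4,[0,0,-9.3],0],[5.4,[0,0,-9.3],0],[5.4,[0,0,-9.3],0],[5.4,[0,0,-9.3],0],[5.4,[0,0,-6],0],[5.4,[0,0,-1],0],[9.18,[0,0,0],0],[9.18,[0,0,0],0]]'
python3 - <<'E'
from h import *
cv2.imwrite("pics/p4.png",cv2.resize(get_image("scene")[120:280,220:440,::-1],None,fx=3,fy=3))
E
```

```text
clock: 11.48
tool_pos: [0.5945, 0.007, 0.1404]
orientation: [0.001, 0.698, 0.716, 0.001]
ft_force: [-0.3, 0.1, 0.0]
gripper_width: 0.0694
grasp_force: 0.0
```

View pics/p4.png

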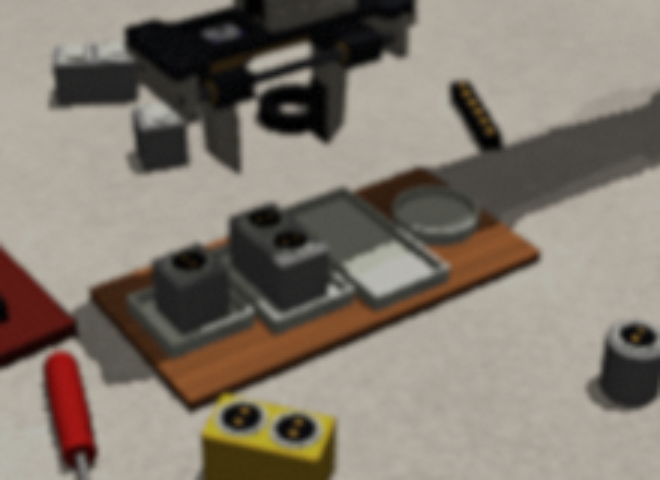

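The double is seated in the middle pocket, sockets at (265,217) and (290,240). Next is the triple.

```bash
python3 -m pendant '[[9.18,[-0.8,36.3,-1],1.21],[9.18,[-0.8,36.3,-1],1.21],[9.18,[-0.8,36.3,-1],1.21],[9.18,[-0.8,36.3,-1],1.21],[9.18,[-0.8,36.3,-1],1.21],[9.18,[-0.8,36.3,-1],1.21],[9.18,[-0.8,36.3,-1],1.21],[9.18,[-0.8,36.3,-1],1.21],[9.18,[-0.8,36.3,-6],1.21],[9.18,[-0.8,36.3,-9],1.21],[9.18,[-0.8,36.3,-11],1.21],[9.18,[-0.8,36.3,-11],1.21],[3,[-0.8,36.3,-11],1.21],[3,[-0.8,36.3,-11],1.21],[3,[-0.8,36.3,-11],1.21],[3,[-0.8,36.3,-11],1.21],[3,[-0.8,36.3,-11],1.21],[3,[-0.8,36.3,-11],1.21],[3,[-0.8,36.3,-11],1.21],[3,[-0.8,36.3,-11],1.21]]'
```

```text
clock: 14.02
tool_pos: [0.5861, 0.37, 0.0298]
orientation: [-0.0, 0.167, 0.986, 0.0]
ft_force: [-0.8, -0.7, 1.7]
gripper_width: 0.0421
grasp_force: 30.0
```

```bash
python3 -m pendant '[[3,[0,0,6],0],[3,[0,0,11],0],[3,[-6.6,-36.6,11],-1.208],[3,[-6.6,-36.6,11],-1.208],[3,[-6.6,-36.6,11],-1.208],[3,[-6.6,-36.6,11],-1.208],[3,[-6.6,-36.6,11],-1.208],[3,[-6.6,-36.6,11],-1.208],[3,[-6.6,-36.6,11],-1.208],[3,[-6.6,-36.6,11],-1.208],[3,[-6.6,-36.6,11],-1.208],[3,[-6.6,-36.6,11],-1.208],[3,[-6.6,-36.6,11],-1.208]]'
python3 - <<'E'
from h import *
print(get_state()["q"].round(2))
cv2.imwrite("pics/p5.png",cv2.resize(get_image("scene")[120:280,220:440,::-1],None,fx=3,fy=3))
E
```

```text
clock: 15.65
tool_pos: [0.5201, 0.0047, 0.1396]
orientation: [-0.0, 0.697, 0.718, -0.0]
ft_force: [-1.2, -0.1, -1.5]
gripper_width: 0.0417
grasp_force: 30.0
[-0.07  0.36  0.01  1.97 -0.    0.8  -0.03]
```

View pics/p5.png

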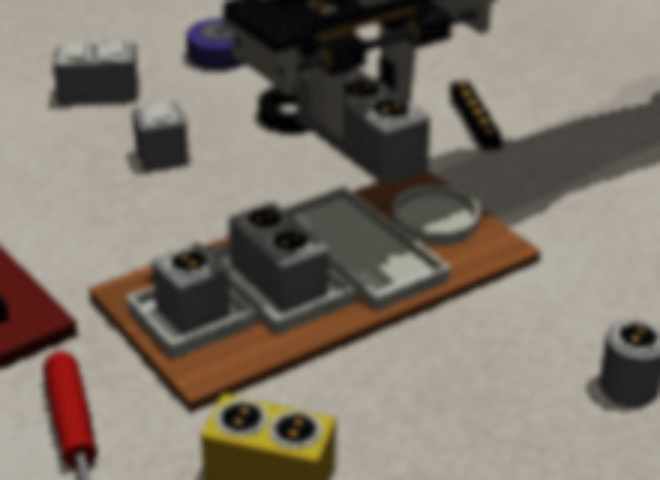

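The triple is held level at (390,125) and aligned with the long pocket. I'll lower and release it.

```bash
python3 -m pendant '[[3,[0,0,-5],0],[3,[0,0,-8],0],[3,[0,0,-9],0],[3,[0,0,-9.3],0],[3,[0,0,-9.3],0],[5.4,[0,0,-9.3],0],[5.4,[0,0,-9.3],0],[5.4,[0,0,-9.3],0],[5.4,[0,0,-9.3],0],[5.4,[0,0,-6],0],[5.4,[0,0,-1],0],[9.18,[0,0,0],0],[9.18,[0,0,0],0]]'
python3 - <<'E'
from h import *
cv2.imwrite("pics/p6.png",cv2.resize(get_image("scene")[120:280,220:440,::-1],None,fx=3,fy=3))
E
```

```text
clock: 17.32
tool_pos: [0.5205, 0.004, 0.1404]
orientation: [0.001, 0.697, 0.717, 0.001]
ft_force: [-0.7, -0.0, -0.1]
gripper_width: 0.0697
grasp_force: 0.0
```

View pics/p6.png

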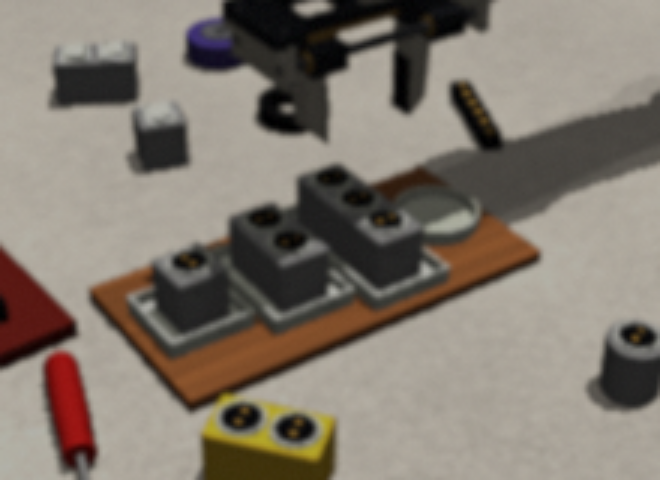

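The triple is seated in the long pocket. Now the round one, with the jaws turned to close along y.

```bash
python3 -m pendant '[[9.18,[-7.9,22.6,-1],1.5],[9.18,[-7.9,22.6,-1],1.5],[9.18,[-7.9,22.6,-1],1.5],[9.18,[-7.9,22.6,-1],1.5],[9.18,[-7.9,22.6,-1],1.5],[9.18,[-7.9,22.6,-1],1.5],[9.18,[-7.9,22.6,-1],1.5],[9.18,[-7.9,22.6,-1],1.5],[9.18,[-7.9,22.6,-1],1.5],[9.18,[-7.9,22.6,-6],1.5],[9.18,[-7.9,22.6,-9],1.5],[9.18,[-7.9,22.6,-11],1.5],[9.18,[-7.9,22.6,-11],1.5],[3,[-7.9,22.6,-11],1.5],[3,[-7.9,22.6,-11],1.5],[3,[-7.9,22.6,-11],1.5],[3,[-7.9,22.6,-11],1.5],[3,[-7.9,22.6,-11],1.5],[3,[-7.9,22.6,-11],1.5],[3,[-7.9,22.6,-11],1.5]]'
```

```text
clock: 19.88
tool_pos: [0.4412, 0.23, 0.0299]
orientation: [0.0, 0.021, 1.0, 0.0]
ft_force: [-0.1, -0.4, 3.9]
gripper_width: 0.0433
grasp_force: 30.0
```

```bash
python3 -m pendant '[[3,[0,0,6],0],[3,[0,0,11],0],[3,[0.2,-22.8,11],0],[3,[0.2,-22.8,11],0],[3,[0.2,-22.8,11],0],[3,[0.2,-22.8,11],0],[3,[0.2,-22.8,11],0],[3,[0.2,-22.8,11],0],[3,[0.2,-22.8,11],0]]'
python3 - <<'E'
from h import *
print(get_state()["q"].round(2))
cv2.imwrite("pics/p7.png",cv2.resize(get_image("scene")[120:280,220:440,::-1],None,fx=3,fy=3))
E
```

```text
clock: 21.0
tool_pos: [0.443, 0.0035, 0.1397]
orientation: [-0.0, 0.02, 1.0, 0.0]
ft_force: [0.5, 0.5, -0.2]
gripper_width: 0.0433
grasp_force: 30.0
[ 0.22  0.26 -0.33  2.14  0.12  0.76  1.35]
```

View pics/p7.png

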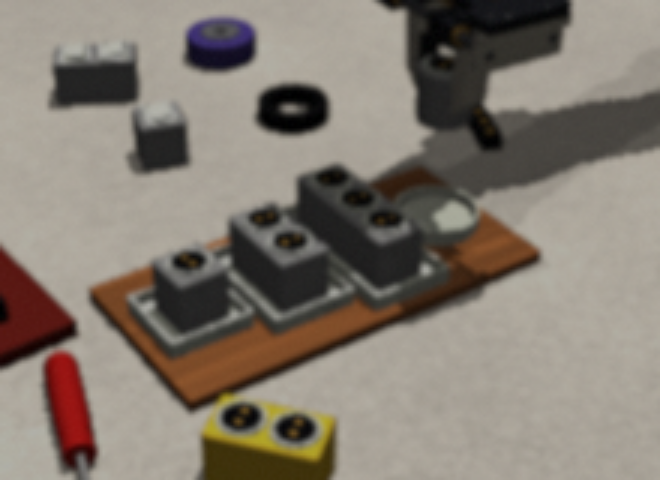

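The round outlet hangs upright at (445,95) over the round pocket (437,215). I'll lower it, release, and move well clear in the next call.

```bash
python3 -m pendant '[[3,[0,0,-5],0],[3,[0,0,-8],0],[3,[0,0,-9],0],[3,[0,0,-9.3],0],[3,[0,0,-9.3],0],[6.2,[0,0,-9.3],0],[6.2,[0,0,-9.3],0],[6.2,[0,0,-9.3],0],[6.2,[0,0,-9.3],0],[6.2,[0,0,-6],0],[6.2,[0,0,0],0],[9.18,[0,0,4],0],[9.18,[0,0,4],0]]' && python3 -m pendant '[[9.18,[0,30,8],0],[9.18,[0,30,8],0],[9.18,[0,30,8],0],[9.18,[0,30,8],0],[9.18,[0,30,8],0],[9.18,[0,30,8],0],[9.18,[0,30,8],0],[9.18,[0,30,8],0],[9.18,[0,30,8],0]]'
python3 - <<'E'
from h import *
a=cv2.resize(get_image("scene")[120:280,220:440,::-1],(770,560))
t=get_image("top")[:,:,::-1]
cv2.imwrite("pics/p8.png",a[:,:])
cv2.imwrite("pics/p9.png",cv2.resize(t[130:250,280:480],None,fx=4,fy=4,interpolation=cv2.INTER_CUBIC))
E
```

```text
clock: 22.68
tool_pos: [0.4456, 0.0019, 0.1829]
orientation: [0.004, 0.022, 1.0, -0.0]
ft_force: [-0.1, 0.8, -0.8]
gripper_width: 0.0775
grasp_force: 0.0
clock: 23.8
tool_pos: [0.4433, 0.3003, 0.2592]
orientation: [-0.0, 0.023, 1.0, -0.001]
ft_force: [0.8, -0.3, 0.3]
gripper_width: 0.0918
grasp_force: 0.0
```

View pics/p8.png

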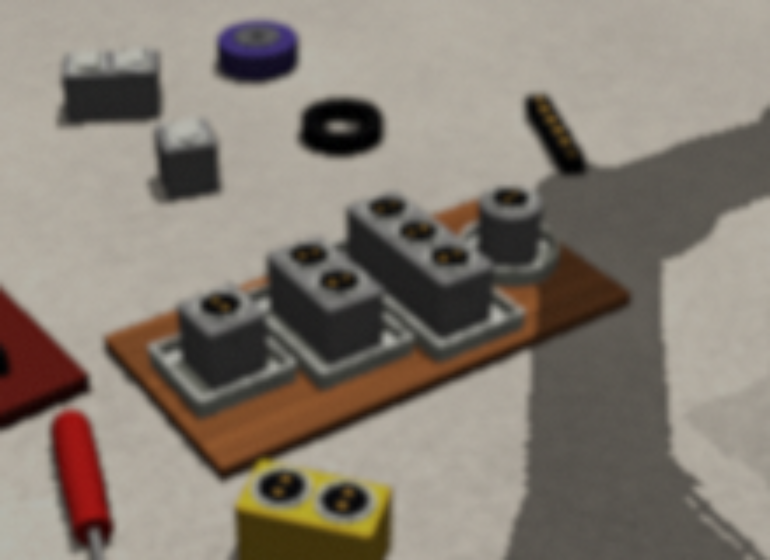

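View pics/p9.png

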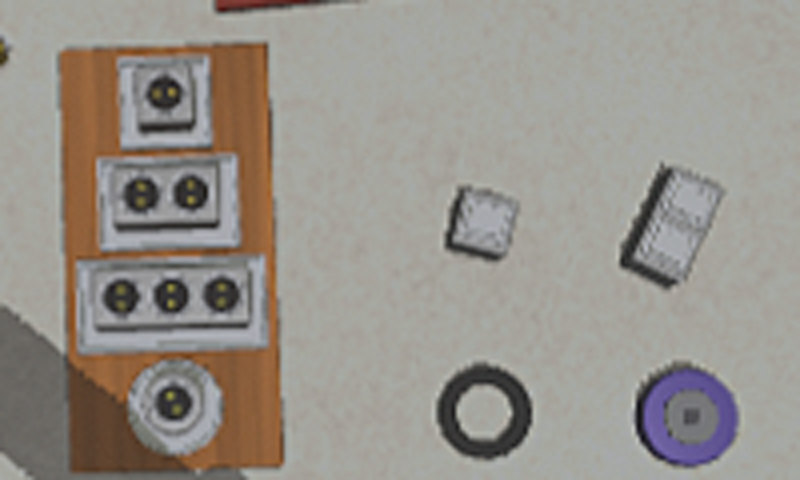

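All four outlets stand flat inside their pockets: single at (163,95), double (165,195), triple (170,297), round (173,403). The switches at (485,222) and (675,225) are untouched, and the arm is clear.

```bash
python3 -c "
from bench import *
print(sign_off())"
```

```text
the job is handed in; nothing more can be done
None
```

The four grey outlets are seated, sockets up, in their matching pockets, the switches and the yellow double were left alone, and the job was handed in at about 24 s of the 106 s allowed.

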